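Feed the roller lane, oldest carton first

TASK

First lift the turned aluminium housing out of the roller lane and stand it upright in the wooden tray. Then gently push the old carton (red tag) along the rollers on its own until it is fully home against the end stop of the blue station bay, and only after that slide the new carton (green tag) off the infeed board onto the rollers and up the lane until it stands straight and close up behind the old one. Do not drop or topple anything or shoot the cartons along, and leave the bushing, the oil bottle, the tool holders and the wrench where they are.

Things in the scene. Friction and masses are not known exactly. Their poses are not given: they have to be found in the camera images.
- lane: Fixed roller lane, blue frame. Origin: lane centre at table height; +y along the lane to the bay, +x to its far side. 19 free steel rollers (25 mm diameter, 30 mm apart, axles along x), y=-297 to 267 mm, tops at z=55 mm; light drag: a carton let go stops within a few cm. Guides 12 mm thick, inner faces x=+-53.5 mm, tops z=70 mm: far one full length, near (-x) one from y=-105 mm (flared start). -y end open.
- bay (a point): Station bay at the +y end of the lane: point on its centre line at roller height on the end stop's face (lane y=270 mm), axes as the lane. Blue cheeks 14 mm thick, inner faces x=+-51.5 mm, from 100 mm before the stop up to it, yellow flared mouth plates 27 mm farther out; cheeks, plates and stop rise 47 mm above the rollers.
- infeed (a point): Centre of the top of the aluminium infeed board, 200 (x) x 215 (y) mm, fixed to the near side of the lane at its -y end (lane x=-255 to -55, y=-310 to -95 mm); its top is at z=56 mm, 1 mm over the rollers, no rim. Axes as the lane.
- old_carton: Old carton: closed cardboard box 95 (x) x 110 (y) x 75 mm high with a red tag on top and sides, 0.35 to 0.7 kg, too wide to grip. Origin: centre of its underside, z up, y along the lane. It stands on the rollers, roughly in line, anywhere short of the bay; in the bay its origin is at y=215 mm of the lane.
- new_carton: New carton: same box (95 x 110 x 75 mm, 0.35 to 0.7 kg) with a green tag. Origin: centre of its underside. It starts on the infeed board, turned up to 0.35 rad from the lane's axes. Touching behind the homed old carton its origin is at y=105 mm of the lane.
- housing: Turned aluminium housing standing on the rollers in front of or behind the old carton: flange 70 mm diameter and 14 mm thick at the foot, above it a plain round body 54 mm diameter up to 115 mm height; 0.45 kg. Origin: centre of its underside, z up.
- tray: Fixed wooden tray for turned parts, 130 (x) x 240 (y) mm, walls 6 mm thick and 22 mm high, inner floor 6 mm above the table. Origin: centre of its underside, x across, y along. A bushing stands in it; there is room for the housing at the other end.
- bushing: Brass bushing, 50 mm diameter, 38 mm high, standing in the tray. Leave it. Origin: centre of underside.
- oil: Yellow oil bottle, 64 mm diameter, 170 mm high, standing on the table beyond the lane. Leave it. Origin: centre of underside.
- holder1: Dark steel milling tool holder, 63 mm diameter, 115 mm high, standing beyond the lane. Leave it. Origin: centre of underside.
- holder2: A second, equal tool holder. Leave it. Origin: centre of underside.
- wrench: Wrench 190 mm long lying on the table to the right of the infeed board. Leave it. Origin: middle of its underside; it lies along its x.

How it is judged:
By the outcome, as a careful person would: the job done as asked, in the order asked, and still so for the second after the job is handed in, with the robot touching nothing.
It also fails if it takes over 72 s, if anything falls off the work surface, if the arm or the gripper's body presses on something with over 40 N, if the wrist force passes 120 N, or if a joint passes its speed limit or range.

ROBOT

A 6-joint arm with a two-finger parallel gripper is mounted at the origin on the work surface. World frame = base frame: x ahead of the robot, y to its left, z up, the work surface at z = 0. Lengths are in m, angles in rad, forces in N, time in s.
With the tool pointing down it reaches from about 0.25 to 0.8 m from the base axis. Payload 8.5 kg.
Tool frame: the origin (TCP) lies between the finger pads; the fingertips stand bot.tips_ahead ahead of it and the grasp point (between the pads) is the TCP (bot.tips_ahead is the distance from the TCP to the fingertips, in m); z points along the fingers, y is the direction in which the jaws open and shut (so a half turn about z gives the same grasp; the last joint's range is limited). The gripper opens to 85 mm and grips with 20 to 120 N. Pads are 22 mm wide; open, the fingers measure 114 mm over their backs; the gripper's body (76 mm by 85 mm) begins 54 mm behind the grasp point. The pads swing forward as they close: fully open they stand 13 mm farther back than shut.
Start: joints at [-1.174, 0.238, -0.013, 1.319, 0, 1.571], TCP at [0.203, -0.484, 0.25] pointing down, gripper open.
Joint ranges: [-2.66, 2.66], [-1.03, 1.9], [-1.14, 1.46], [-1.82, 2.27], [-1.45, 1.34], [-3.14, 3.14]. Speed limits (rad/s): [2.22, 2.22, 2.79, 3.14, 3.14, 3.14].

INTERFACE

Orientations are given as a unit quaternion [x, y, z, w].
In Python, from rig import bot, cams gives the robot as it stands. The module is installed in compiled form; this text tells all that it offers.
- The arm moves only by the tool carry_out, never from a script. Its argument "deltas" is a list that holds one entry, the list of rows, each a list of 6 numbers: the shift along the tool's x, y, z each as a share of 4 cm, from -1 to 1, then the turn, a rotation vector about the tool's x, y, z each as a share of 0.12 rad, from -1 to 1. A call has 1 to 20 rows; each row shifts and turns the commanded pose from where the row before left it, along the tool's axes as they then stand; what a row does not reach is not made up. A row lasts 1/12 s, in which the tool goes at most 41.7 mm and 7.16 degrees, less where a joint would pass 70% of its speed; a pose out of reach is approached as far as the arm can. A call with a number of a shift or a turn outside -1 to 1 is refused whole. A call with a gripper value outside its range is refused whole. "claw" is the opening, from 0 (shut) to 1 (fully open), set as the call begins (left out, the last holds). The fingers move at their own pace and stop on an object; "grip_force" is the grip in N (left out, the last holds). Time passes only in rows, so rows that do not move let the fingers close. It gives the time, the measured TCP pose, the force and the opening at its end, in the units of the state.
- bot.read_state(): the state, without advancing time (a new reading comes with each control period).
- cams.get_image(name): name is "side" or "top"; returns (picture, depth): 384x512x3 uint8, red, green, blue; 384x512 float32, m along the optical axis (not along the pixel's ray), 0 where there is no reading.
- cams.camera_params(name): a dict with "K" (3x3 intrinsics, pixels), "rvec" (rotation vector, rad) and "tvec" (3), from world to camera coordinates, as OpenCV has them. Camera axes: x right, y down, z forward; pixel columns grow to the right and rows downward; lengths in m; the calibration is good to about 2 mm. A picture is of the moment at which its call begins. camera_params takes no time and is no camera call.
- bot.sign_off(): hands the job in, once; it reports no verdict.
Trained networks look in the newest picture that a camera, given by its name, has taken for a name from the list of things; names that differ only in an ending like _2 or _b are one class to them, and where a whole thing is asked for, a point or a joint stands for the part that bears it (a point fixed in the world has none). Each returns a list of dicts, best first, with "conf" (0 to 1); they miss things now and then, are a little off and sometimes report something else, mostly with a low value. They report only what shows in the picture. A call takes as long as a camera call.
- cams.search_frame(camera, label): "at" ([row, column] as shares, 0 to 1, of the picture: columns of its width, rows of its height, amid what is visible of it).
- cams.outline_of(camera, label): "pixels" (384x512 bool, what is visible of it) and "at" ([row, column] as shares, 0 to 1, of the picture: columns of its width, rows of its height, amid what is visible of it).
The state is a dict: "time": time; "joint_pos": joint angles; "qd": joint speeds; "tau": joint torques, N m; "eef_pos": TCP position; "ee_rot": TCP orientation; "wrist_force": force on the tool from outside, world axes, zero at the start; "moment": the same for the moment, N m; "grip_width": opening from 0.0 (shut) to 1.0 (fully open).
Only numpy, scipy, OpenCV 4.12 (cv2) and the standard library are available. Lean on these libraries where they do the work, as an engineer would, in place of code of your own. Each camera call takes 0.05 s, during which the arm holds its last target. There are 200 camera calls.

## Working session

There is one attempt and no reset: what is moved stays moved. The work goes in short steps, Python scripts to look and compute and a tool call to move; the robot and the scene stay as the last step left them, time stands still between calls to the robot, and variables do not carry over. Pictures are saved under pics/ and viewed, on a budget of 10 in all, crops included, one or two more only if the job needs it, and the job is handed in when it is done.

Besides the shell and the picture viewer there is one more tool, called in YAML: its name, and indented under it one key for each argument. carry_out: Moves the arm, as the interface text tells. Shift numbers are shares of 4 cm and turn numbers shares of 0.12 rad, none past 1 either way. Its arguments: {"type":"object","properties":{"deltas":{"type":"array"},"claw":{"type":"number"},"grip_force":{"type":"number"}},"required":["deltas"]}

```bash
mkdir -p pics
cat > h.py <<'E'
import numpy as np, cv2
from rig import bot, cams
def cam(n):
    p=cams.camera_params(n); R=cv2.Rodrigues(np.array(p["rvec"],float))[0]
    return np.array(p["K"]),R,np.array(p["tvec"],float).ravel()
def cloud(n,d):
    K,R,t=cam(n); v,u=np.mgrid[0:384,0:512]
    P=np.stack([(u-K[0,2])/K[0,0]*d,(v-K[1,2])/K[1,1]*d,d],-1)
    W=(P-t)@R; W[d<=0]=np.nan
    return W
def save(n,f):
    im,d=cams.get_image(n); cv2.imwrite(f,im[:,:,::-1]); return im,d,cloud(n,d)
E
cat > a.py <<'E'
from h import *
np.set_printoptions(precision=3,suppress=True)
print(bot.read_state(),bot.tips_ahead)
for n in ["top","side"]:
    im,d,W=save(n,f"pics/{n}0.png"); np.savez(f"{n}0.npz",W=W,im=im)
    K,R,t=cam(n); print(n,-R.T@t,R[2])
    for l in ["lane","old_carton","new_carton","housing","tray","bushing","oil","holder1","wrench"]:
        for r in cams.outline_of(n,l)[:2]:
            m=r["pixels"]&np.isfinite(W[...,0]); Q=W[m]
            if len(Q)<5: continue
            zt=np.percentile(Q[:,2],95); T=Q[Q[:,2]>zt-.008]
            b=cv2.minAreaRect(T[:,:2].astype(np.float32)*1000)
            print(l,round(r["conf"],2),np.array(r["at"])*[384,512],"med",np.median(Q,0),"ztop",zt,"rect",np.round(b[0]),np.round(b[1]),round(b[2],1))
E
python3 a.py
```

```text
{'time': 0.0, 'joint_pos': array([-1.174,  0.239, -0.014,  1.319,  0.   ,  1.571]), 'qd': array([-0.002, -0.001, -0.001,  0.002, -0.001,  0.   ]), 'tau': array([ -0.001, -53.878,  34.644,   0.019,  -0.   ,   0.   ]), 'eef_pos': array([ 0.203, -0.484,  0.25 ]), 'ee_rot': array([ 0.98 ,  0.197, -0.   , -0.001]), 'wrist_force': array([ 0.363, -0.118, -0.191]), 'moment': array([-0.043,  0.044, -0.004]), 'grip_width': 0.9989996607155471} 0.019
top [ 0.416 -0.08   1.144] [ 0.171  0.006 -0.985]
lane 0.78 [212.006 262.502] med [ 0.55  -0.091  0.056] ztop 0.1013328612958357 rect [545.  14.] [573. 168.] 69.6
lane 0.65 [187.2  196.71] med [0.591 0.074 0.169] ztop 0.17391313714389664 rect [598.  80.] [52. 48.] 73.1
old_carton 0.56 [196.685 266.803] med [ 0.573 -0.104  0.131] ztop 0.13448446029028907 rect [ 578. -104.] [110.  95.] 85.4
new_carton 0.71 [249.984 298.701] med [ 0.43  -0.189  0.132] ztop 0.13546065227141202 rect [ 431. -190.] [110.  95.] 68.3
housing 0.88 [183.091 197.683] med [0.592 0.074 0.169] ztop 0.17390614811570185 rect [599.  79.] [51. 50.] 89.2
tray 0.72 [242.995 391.68 ] med
[... 1490 characters left out ...]
79.] [53. 54.] 64.2
tray 0.58 [281.702 254.976] med [0.443 0.157 0.007] ztop 0.022619486081445626 rect [446. 136.] [242. 131.] 84.7
bushing 0.65 [257.011 264.602] med [0.444 0.095 0.043] ztop 0.04638948392893774 rect [449.  84.] [46. 51.] 25.6
oil 0.7 [181.786 201.011] med [ 0.695 -0.01   0.112] ztop 0.1703344970785156 rect [699. -26.] [26. 26.] 22.3
holder1 0.8 [167.616 231.014] med [ 0.685 -0.162  0.076] ztop 0.11545498731630327 rect [ 655. -122.] [ 19. 147.] 29.6
holder1 0.54 [226.79  166.912] med [0.71  0.146 0.08 ] ztop 0.11506544801677326 rect [714. 137.] [22. 23.] 77.9
wrench 0.5 [159.206 341.197] med [ 0.421 -0.47   0.007] ztop 0.010529711683149581 rect [ 429. -472.] [187.  42.] 15.3
```

View pics/top0.png

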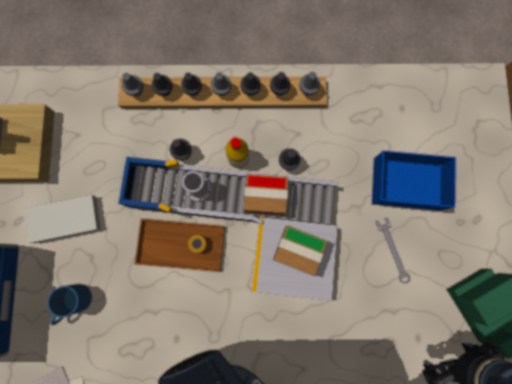

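View pics/side0.png

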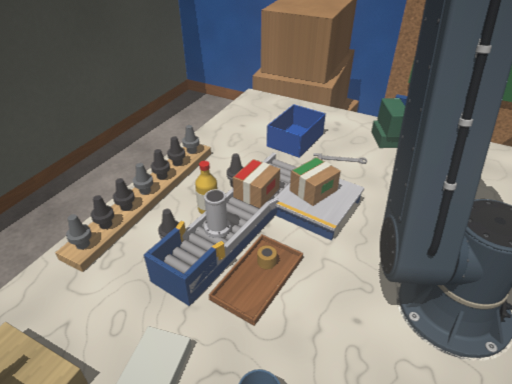

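The top view shows the housing at (row 183, col 197), just before the bay. The red carton is at (197,267), the green one on the board at (250,299), and the tray at (242,177) with the bushing at its right end. Next I'll get the lane pose.

```bash
cat > b.py <<'E'
from h import *
np.set_printoptions(precision=4,suppress=True)
from scipy.optimize import minimize
for n in ["top","side"]:
    z=np.load(f"{n}0.npz"); W=z["W"]; im=z["im"].astype(int)
    P=W[np.isfinite(W[...,0])]
    def sel(lo,hi,x0,x1,y0,y1): 
        m=(P[:,2]>lo)&(P[:,2]<hi)&(P[:,0]>x0)&(P[:,0]<x1)&(P[:,1]>y0)&(P[:,1]<y1); return P[m][:,:2].astype(np.float32)*1000
    # far guide top
    G=sel(.064,.074,.58,.68,-.28,.1)
    G=G[G[:,0]>600] if 0 else G
    v=cv2.fitLine(G,cv2.DIST_HUBER,0,.01,.01).ravel(); print(n,"guide",len(G),v, "yaw",np.arctan2(-v[0],v[1]) )
    B=sel(.095,.108,.48,.68,.1,.42); r=cv2.minAreaRect(B); print("bay",len(B),r)
    I=sel(.051,.060,.30,.51,-.35,-.08); r=cv2.minAreaRect(I); print("infeed",len(I),r)
E
python3 b.py
```

```text
top guide 568 [  0.105    0.9945 637.6618 -84.0723] yaw -0.105223246
bay 729 ((611.974853515625, 212.23077392578125), (139.9827117919922, 140.70933532714844), 83.20966339111328)
infeed 3753 ((406.32269287109375, -189.79458618164062), (219.22836303710938, 207.69790649414062), 89.73149871826172)
side guide 220 [  0.099    0.9951 637.8145 -32.9023] yaw -0.099196866
bay 909 ((606.8856811523438, 190.04673767089844), (183.33544921875, 141.57461547851562), 83.2081527709961)
infeed 1803 ((405.0424499511719, -184.98605346679688), (209.63113403320312, 209.28399658203125), 89.96039581298828)
```

```bash
cat > c.py <<'E'
from h import *
np.set_printoptions(precision=4,suppress=True)
from scipy.optimize import least_squares
A=[];
for n in ["top","side"]:
    W=np.load(f"{n}0.npz")["W"]; P=W[np.isfinite(W[...,0])]*1000
    P=P[(P[:,0]>300)&(P[:,0]<720)&(P[:,1]>-400)&(P[:,1]<420)]
    def loc(q,P): 
        c,s=np.cos(q[2]),np.sin(q[2]); d=P[:,:2]-q[:2]; return np.stack([c*d[:,0]+s*d[:,1],-s*d[:,0]+c*d[:,1]],1)
    q=np.array([575,0,-.112])
    for it in range(8):
        L=loc(q,P); z=P[:,2]
        g=(abs(z-70)<5)&(abs(abs(L[:,0])-59.5)<9)&(L[:,1]<150)&((L[:,0]>0)|(L[:,1]>-60))&(L[:,1]>-290)
        g|=(abs(z-102)<5)&(abs(abs(L[:,0])-58.5)<9)&(L[:,1]>185)&(L[:,1]<255)
        f=lambda p:(lambda l:abs(l[:,0])-59.2)(loc([p[0],q[1],p[1]],P[g]))
        r=least_squares(f,[q[0],q[2]],loss="soft_l1",f_scale=2).x; q[0],q[2]=r
        L=loc(q,P); st=(abs(z-102)<5)&(abs(L[:,0])<45)&(L[:,1]>200)&(L[:,1]<330)
        bd=(abs(z-56)<4)&(L[:,0]<-65)&(L[:,0]>-245)&(L[:,1]<-70)&(L[:,1]>-340)
        e0,e1=np.percentile(L[bd,1],[.5,99.5])
        s0=np.percentile(L[st,1],[3,50,97])
        q[:2]+=((e0+e1)/2+202.5)*np.array([-np.sin(q[2]),np.cos(q[2])])
        
    print(n,q,g.sum(),"board",e0,e1,"stop",s0, "stop z",np.median(z[st]))
    L=loc(q,P)
    rr=lambda p,: loc(q,np.array([p]))[0]
    print("old",rr([576,-104]),"new",rr([430,-190.5]),"hous",rr([598.5,79.5]))
E
python3 c.py
```

```text
top [587.7986   2.1173  -0.112 ] 1169 board -309.1176894509453 -95.88231054838546 stop [268.9795 274.2926 280.6091] stop z 102.93346594065318
old [   0.1381 -106.7711] new [-135.277  -209.0502] hous [ 1.9838 78.0939]
side [583.7357   2.3421  -0.1108] 793 board -310.55741861810304 -94.44258138189694 stop [268.036  275.297  280.2997] stop z 101.82172437288892
old [   4.07   -106.5454] new [-131.4705 -208.6582] hous [ 6.1425 78.3173]
```

carry_out:
  deltas:
    - [[0, 0, 0, 0, 0, -0.98], [0, 0, 0, 0, 0, -0.98], [0, 0, 0, 0, 0, -0.98], [0, 0, 0, 0, 0, -0.98], [0, 0, 0, 0, 0, -0.98], [0, 0, 0, 0, 0, -0.98], [0, 0, 0, 0, 0, -0.98], [0, 0, 0, 0, 0, -0.98], [0, 0, 0, 0, 0, -0.98], [0.75, 0.41, 0, 0, 0, 0], [0.75, 0.41, 0, 0, 0, 0], [0.75, 0.41, 0, 0, 0, 0], [0.75, 0.41, 0, 0, 0, 0], [0.75, 0.41, 0, 0, 0, 0], [0.75, 0.41, 0, 0, 0, 0], [0.75, 0.41, 0, 0, 0, 0], [0.75, 0.41, 0, 0, 0, 0], [0.75, 0.41, 0, 0, 0, 0], [0.75, 0.41, 0, 0, 0, 0]]
  claw: 1

```text
time: 2.58
eef_pos: [0.4011, -0.2036, 0.2505]
ee_rot: [0.747, 0.665, 0.0, 0.0]
wrist_force: [1.1, 0.2, 0.1]
grip_width: 1.004
```

```bash
cat > s.py <<'E'
from h import *
import sys
from scipy.spatial.transform import Rotation as Ro
np.set_printoptions(precision=4,suppress=True)
L0=np.array([.5858,.0022]); Y=-.112
def lane(p):
    d=np.array(p[:2])-L0; c,s=np.cos(Y),np.sin(Y); return np.array([c*d[0]+s*d[1],-s*d[0]+c*d[1]])
def st():
    s=bot.read_state(); M=Ro.from_quat(s["ee_rot"]).as_matrix()
    print("t",round(s["time"],2),"pos",s["eef_pos"],"lane",lane(s["eef_pos"]),"yaw",np.arctan2(M[1,0],M[0,0]),"zax",M[:,2],"F",s["wrist_force"],"w",round(s["grip_width"],3))
    return s,M
if __name__=="__main__":
    s,M=st()
    if len(sys.argv)>3:
        t=np.array([float(a) for a in sys.argv[1:4]]); print("tool delta (4cm)",M.T@(t-s["eef_pos"])/.04)
E
python3 s.py .5985 .0795 .25
```

```text
t 2.58 pos [ 0.4011 -0.2036  0.2505] lane [-0.1606 -0.2251] yaw 1.4551273572558043 zax [ 0.0005 -0.0002 -1.    ] F [1.1415 0.2231 0.1155] w 1.004
tool delta (4cm) [7.5992 4.0856 0.0138]
```

carry_out:
  deltas:
    - [[0.76, 0.41, 0, 0, 0, 0], [0.76, 0.41, 0, 0, 0, 0], [0.76, 0.41, 0, 0, 0, 0], [0.76, 0.41, 0, 0, 0, 0], [0.76, 0.41, 0, 0, 0, 0], [0.76, 0.41, 0, 0, 0, 0], [0.76, 0.41, 0, 0, 0, 0], [0.76, 0.41, 0, 0, 0, 0], [0.76, 0.41, 0, 0, 0, 0], [0.76, 0.41, 0, 0, 0, 0], [0, 0, 0, 0, 0, 0], [0, 0, 0, 0, 0, 0], [0, 0, 0.3, 0, 0, 0], [0, 0, 0.3, 0, 0, 0]]

```text
time: 3.75
eef_pos: [0.5982, 0.0774, 0.2266]
ee_rot: [0.747, 0.665, 0.0, 0.0]
wrist_force: [0.3, -0.8, 0.2]
grip_width: 1.0
```

```bash
python3 s.py .5985 .0795 .145; python3 -c "
from h import *
im,d,W=save('side','pics/side1.png')
"
```

```text
t 3.75 pos [0.5982 0.0774 0.2266] lane [0.004  0.0761] yaw 1.4549363324492948 zax [ 0.001 -0.    -1.   ] F [ 0.3245 -0.7709  0.2498] w 1.0
tool delta (4cm) [ 0.053  -0.0019  2.0405]
```

View pics/side1.png

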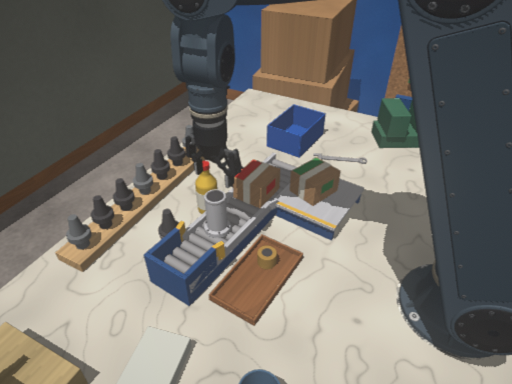

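The housing stands free, but the gripper appears behind the bottle in this picture. I'll check its depth before going lower.

```bash
cat > d.py <<'E'
from h import *
np.set_printoptions(precision=3,suppress=True)
for n in ["side","top"]:
    im,d=cams.get_image(n); W=cloud(n,d); K,R,t=cam(n)
    p=bot.read_state()["eef_pos"]
    for q in (p,p+[0,0,-.019],p+[0,0,.1]):
        c=R@q+t; u=K@c/c[2]; print(n,"proj row,col",u[1],u[0],"depth",c[2],"seen",d[int(u[1]),int(u[0])])
    m=(W[...,2]>.18)&(W[...,2]<.33)&(W[...,0]>.35)
    Q=W[m]; print(len(Q),np.percentile(Q,[5,50,95],axis=0))
    for b in np.arange(.18,.34,.02):
        S=Q[(Q[:,2]>=b)&(Q[:,2]<b+.02)]
        if len(S): print(round(b,2),len(S),S.min(0),S.max(0))
cv2.imwrite("pics/top1.png",im[:,:,::-1])
E
python3 d.py
```

```text
side proj row,col 178.03602979611833 213.79078803013434 depth 0.951066986968558 seen 1.1305892
side proj row,col 184.22433895768964 214.26866884653998 depth 0.9629828275065808 seen 1.1229348
side proj row,col 142.72975950280474 211.06432611113695 depth 0.8883520367684379 seen 0.84691155
5054 [[ 0.538 -1.51   0.186]
 [ 0.898 -0.93   0.247]
 [ 2.28   0.093  0.313]]
0.18 748 [ 0.437 -2.048  0.18 ] [ 2.297 -0.54   0.2  ]
0.2 731 [ 0.45  -1.759  0.2  ] [2.291 0.077 0.22 ]
0.22 764 [ 0.541 -1.758  0.22 ] [2.293 0.094 0.24 ]
0.24 1496 [ 0.54 -1.68  0.24] [2.293 0.095 0.26 ]
0.26 387 [ 0.523 -0.811  0.26 ] [2.287 0.1   0.28 ]
0.28 412 [ 0.523 -0.725  0.28 ] [2.29 0.1  0.3 ]
0.3 403 [ 0.525 -0.625  0.3  ] [2.278 0.1   0.32 ]
0.32 113 [0.53  0.059 0.32 ] [0.663 0.098 0.329]
top proj row,col 178.18945060350546 190.20371740929127 depth 0.9365503963437347 seen 0.80110395
top proj row,col 179.70694641455776 191.50776967208904 depth 0.9552692252758531 seen 0.8106301
top proj row,col 169.08528823779278 182.38010205074008 depth 0.8380302440694274 seen 0.5230473
190 [[0.543 0.059 0.239]
 [0.564 0.069 0.286]
 [0.665 0.078 0.324]]
0.22 10 [0.545 0.062 0.225] [0.646 0.078 0.237]
0.24 10 [0.543 0.062 0.241] [0.647 0.082 0.258]
0.26 47 [0.53  0.057 0.265] [0.671 0.08  0.28 ]
0.28 66 [0.536 0.058 0.28 ] [0.668 0.08  0.3  ]
0.3 30 [0.542 0.058 0.3  ] [0.665 0.074 0.32 ]
0.32 27 [0.558 0.059 0.32 ] [0.665 0.076 0.33 ]
```

View pics/top1.png

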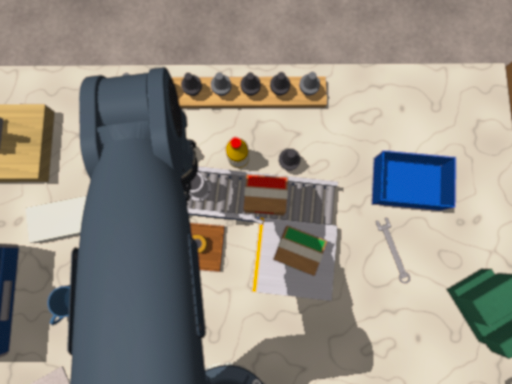

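Depth puts the gripper right over the housing, and the bottle is only visible between the open fingers. So I'll descend and grip.

carry_out:
  deltas:
    - [[0.05, 0, 0.34, 0, 0, 0], [0, 0, 0.34, 0, 0, 0], [0, 0, 0.34, 0, 0, 0], [0, 0, 0.34, 0, 0, 0], [0, 0, 0.34, 0, 0, 0], [0, 0, 0.34, 0, 0, 0], [0, 0, 0, 0, 0, 0]]

```text
time: 4.48
eef_pos: [0.5974, 0.0792, 0.1433]
ee_rot: [0.747, 0.665, -0.001, -0.001]
wrist_force: [-0.6, 0.3, -0.1]
grip_width: 1.004
```

carry_out:
  deltas:
    - [[0, 0, 0, 0, 0, 0], [0, 0, 0, 0, 0, 0], [0, 0, 0, 0, 0, 0], [0, 0, 0, 0, 0, 0], [0, 0, 0, 0, 0, 0], [0, 0, 0, 0, 0, 0], [0, 0, 0, 0, 0, 0], [0, 0, 0, 0, 0, 0]]
  claw: 0
  grip_force: 60

```text
time: 5.15
eef_pos: [0.5992, 0.08, 0.1464]
ee_rot: [0.747, 0.665, 0.001, 0.001]
wrist_force: [-1.5, -0.8, 5.8]
grip_width: 0.608
```

carry_out:
  deltas:
    - [[0, 0, -0.1, 0, 0, 0], [0, 0, -0.2, 0, 0, 0], [0, 0, -0.3, 0, 0, 0], [0, 0, -0.4, 0, 0, 0], [0, 0, -0.4, 0, 0, 0], [0, 0, -0.4, 0, 0, 0], [0.12, -0.2, 0, 0, 0, 0], [0.24, -0.4, 0, 0, 0, 0], [0.24, -0.4, 0, 0, 0, 0], [0.24, -0.4, 0, 0, 0, 0], [0.24, -0.4, 0, 0, 0, 0], [0.24, -0.4, 0, 0, 0, 0], [0.24, -0.4, 0, 0, 0, 0], [0.24, -0.4, 0, 0, 0, 0], [0.24, -0.4, 0, 0, 0, 0], [0.24, -0.4, 0, 0, 0, 0], [0.12, -0.2, 0, 0, 0, 0], [0, 0, 0, 0, 0, 0]]

```text
time: 6.65
eef_pos: [0.4486, 0.1946, 0.2165]
ee_rot: [0.746, 0.666, -0.0, -0.0]
wrist_force: [-0.1, 0.1, -5.1]
grip_width: 0.608
```

```bash
python3 s.py .452 .194 .098
cat > e.py <<'E'
from h import *
np.set_printoptions(precision=3,suppress=True)
im,d,W=save('side','pics/side2.png')
for l in ["housing","tray"]:
    for r in cams.outline_of("side",l)[:1]:
        Q=W[r["pixels"]]; Q=Q[np.isfinite(Q[:,0])]; print(l,r["conf"],np.percentile(Q,[2,50,98],axis=0))
E
python3 e.py
```

```text
t 6.65 pos [0.4486 0.1946 0.2165] lane [-0.1578  0.1759] yaw 1.4571639703031627 zax [-0.0012  0.0001 -1.    ] F [-0.0694  0.0995 -5.0535] w 0.608
tool delta (4cm) [-0.0056  0.0889  2.9613]
housing 0.82 [[0.415 0.177 0.129]
 [0.44  0.214 0.186]
 [0.474 0.226 0.242]]
tray 0.55 [[0.377 0.018 0.001]
 [0.433 0.172 0.007]
 [0.514 0.258 0.024]]
```

View pics/side2.png

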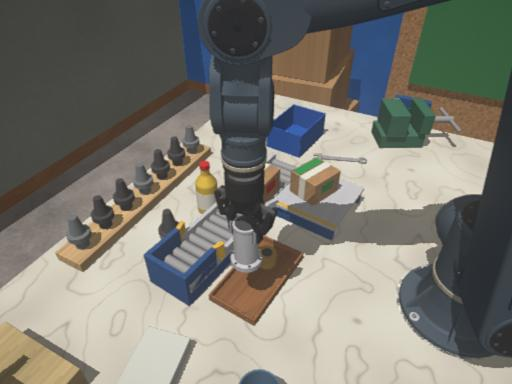

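Held upright at (245,243), over the free end of the tray. Now lowering it.

carry_out:
  deltas:
    - [[0, 0.09, 0.3, 0, 0, 0], [0, 0, 0.4, 0, 0, 0], [0, 0, 0.4, 0, 0, 0], [0, 0, 0.4, 0, 0, 0], [0, 0, 0.4, 0, 0, 0], [0, 0, 0.4, 0, 0, 0], [0, 0, 0.3, 0, 0, 0], [0, 0, 0.15, 0, 0, 0], [0, 0, 0.1, 0, 0, 0], [0, 0, 0.05, 0, 0, 0], [0, 0, 0, 0, 0, 0]]

```text
time: 7.72
eef_pos: [0.4547, 0.1932, 0.1008]
ee_rot: [0.747, 0.665, 0.0, 0.0]
wrist_force: [-0.3, 0.7, -5.0]
grip_width: 0.61
```

carry_out:
  deltas:
    - [[0, 0, 0.04, 0, 0, 0], [0, 0, 0.04, 0, 0, 0], [0, 0, 0.03, 0, 0, 0], [0, 0, 0, 0, 0, 0]]

```text
time: 8.05
eef_pos: [0.4547, 0.1936, 0.0975]
ee_rot: [0.747, 0.665, 0.001, 0.0]
wrist_force: [-2.7, -0.7, 6.2]
grip_width: 0.613
```

carry_out:
  deltas:
    - [[0, 0, 0, 0, 0, 0], [0, 0, 0, 0, 0, 0], [0, 0, 0, 0, 0, 0], [0, 0, 0, 0, 0, 0], [0, 0, 0, 0, 0, 0], [0, 0, 0, 0, 0, 0]]
  claw: 1

```text
time: 8.55
eef_pos: [0.4543, 0.1934, 0.0963]
ee_rot: [0.747, 0.665, 0.0, -0.0]
wrist_force: [0.0, 0.1, -0.4]
grip_width: 0.996
```

carry_out:
  deltas:
    - [[0, 0, -0.2, 0, 0, 0], [0, 0, -0.3, 0, 0, 0], [0, 0, -0.4, 0, 0, 0], [0, 0, -0.5, 0, 0, 0], [0, 0, -0.6, 0, 0, 0], [0, 0, -0.6, 0, 0, 0], [0, 0, -0.6, 0, 0, 0]]

```text
time: 9.13
eef_pos: [0.4541, 0.1932, 0.2261]
ee_rot: [0.747, 0.665, 0.0, -0.0]
wrist_force: [-0.7, 1.1, 0.3]
grip_width: 0.994
```

```bash
python3 e.py; python3 s.py .552 -.29 .228
```

```text
housing 0.72 [[0.425 0.173 0.011]
 [0.445 0.21  0.083]
 [0.478 0.225 0.124]]
tray 0.82 [[0.376 0.019 0.003]
 [0.422 0.159 0.007]
 [0.514 0.258 0.024]]
t 9.28 pos [0.4552 0.1938 0.2265] lane [-0.1511  0.1758] yaw 1.4552537339828568 zax [ 0.0036  0.0016 -1.    ] F [-0.1131 -0.258  -0.5357] w 0.995
tool delta (4cm) [-11.7346   3.7971  -0.0492]
```

carry_out:
  deltas:
    - [[-0.35, 0.14, 0, 0, 0, 0], [-0.7, 0.28, 0, 0, 0, 0], [-0.7, 0.28, 0, 0, 0, 0], [-0.7, 0.28, 0, 0, 0, 0], [-0.7, 0.28, 0, 0, 0, 0], [-0.7, 0.28, 0, 0, 0, 0], [-0.7, 0.28, 0, 0, 0, 0], [-0.7, 0.28, 0, 0, 0, 0], [-0.7, 0.28, 0, 0, 0, 0], [-0.7, 0.28, 0, 0, 0, 0], [-0.7, 0.28, 0, 0, 0, 0], [-0.7, 0.28, 0, 0, 0, 0], [-0.7, 0.28, 0, 0, 0, 0], [-0.7, 0.28, 0, 0, 0, 0], [-0.35, 0.14, 0, 0, 0, 0], [0, 0, 0, 0, 0, 0]]
  claw: 0.5

```text
time: 10.62
eef_pos: [0.5649, -0.2167, 0.2228]
ee_rot: [0.748, 0.664, -0.001, -0.001]
wrist_force: [-0.4, 0.3, 0.4]
grip_width: 0.503
```

```bash
python3 s.py
cat > f.py <<'E'
from s import *
for n in ["top","side"]:
    im,d=cams.get_image(n); W=cloud(n,d); 
    for l in ["old_carton","new_carton"]:
        for r in cams.outline_of(n,l)[:1]:
            Q=W[r["pixels"]]; Q=Q[np.isfinite(Q[:,0])]; T=Q[abs(Q[:,2]-.131)<.008]
            if len(T)<10: continue
            (c,wh,a)=cv2.minAreaRect((T[:,:2]*1000).astype(np.float32)); 
            print(n,l,round(r["conf"],2),"lane",lane(np.array(c)/1000)*1000,np.round(wh),"deg rel",round(a-np.degrees(Y)-90,1))
E
python3 f.py
```

```text
t 10.62 pos [ 0.5649 -0.2167  0.2228] lane [ 0.0037 -0.2199] yaw 1.4523207939491594 zax [-0.0015  0.0001 -1.    ] F [-0.3656  0.2505  0.4385] w 0.503
top old_carton 0.6 lane [   4.0576 -106.4732] [111.  96.] deg rel 1.5
side new_carton 0.89 lane [-134.5139 -209.1177] [115.  98.] deg rel -15.4
```

carry_out:
  deltas:
    - [[0, -0.03, 0.4, 0, 0, -0.05], [0, 0, 0.5, 0, 0, 0], [0, 0, 0.5, 0, 0, 0], [0, 0, 0.5, 0, 0, 0], [0, 0, 0.5, 0, 0, 0], [0, 0, 0.4, 0, 0, 0], [0, 0, 0.15, 0, 0, 0], [0.25, 0, 0, 0, 0, 0], [0.25, 0, 0, 0, 0, 0], [0.12, 0, 0, 0, 0, 0], [0.1, 0, 0, 0, 0, 0], [0.1, 0, 0, 0, 0, 0], [0.1, 0, 0, 0, 0, 0], [0.1, 0, 0, 0, 0, 0], [0.1, 0, 0, 0, 0, 0], [0.1, 0, 0, 0, 0, 0], [0.1, 0, 0, 0, 0, 0]]

```text
time: 12.33
eef_pos: [0.5695, -0.1613, 0.1063]
ee_rot: [0.745, 0.667, 0.0, 0.0]
wrist_force: [0.6, -0.1, -0.0]
grip_width: 0.502
```

```bash
python3 s.py; python3 f.py
```

```text
t 12.33 pos [ 0.5695 -0.1613  0.1063] lane [ 0.0021 -0.1643] yaw 1.4609285165872892 zax [ 0.0001 -0.0001 -1.    ] F [ 0.5988 -0.1005 -0.0241] w 0.502
top old_carton 0.59 lane [  2.9972 -72.8912] [66. 96.] deg rel 0.9
side old_carton 0.2 lane [ 45.6555 -66.8724] [52.  3.] deg rel 4.6
side new_carton 0.7 lane [-135.0733 -210.2263] [114.  98.] deg rel -15.4
```

carry_out:
  deltas:
    - [[0.08, 0, 0, 0, 0, 0], [0.1, 0, 0, 0, 0, 0], [0.12, 0, 0, 0, 0, 0], [0.12, 0, 0, 0, 0, 0], [0.12, 0, 0, 0, 0, 0], [0.12, 0, 0, 0, 0, 0], [0.12, 0, 0, 0, 0, 0], [0.12, 0, 0, 0, 0, 0], [0.12, 0, 0, 0, 0, 0], [0.12, 0, 0, 0, 0, 0], [0.12, 0, 0, 0, 0, 0], [0.12, 0, 0, 0, 0, 0], [0.12, 0, 0, 0, 0, 0], [0.12, 0, 0, 0, 0, 0], [0.12, 0, 0, 0, 0, 0], [0.12, 0, 0, 0, 0, 0], [0.12, 0, 0, 0, 0, 0], [0.12, 0, 0, 0, 0, 0], [0.12, 0, 0, 0, 0, 0], [0.12, 0, 0, 0, 0, 0]]

```text
time: 14.3
eef_pos: [0.5797, -0.068, 0.1063]
ee_rot: [0.745, 0.667, -0.0, -0.0]
wrist_force: [1.0, -0.5, 0.6]
grip_width: 0.499
```

carry_out:
  deltas:
    - [[0.12, 0, 0, 0, 0, 0], [0.12, 0, 0, 0, 0, 0], [0.12, 0, 0, 0, 0, 0], [0.12, 0, 0, 0, 0, 0], [0.12, 0, 0, 0, 0, 0], [0.12, 0, 0, 0, 0, 0], [0.12, 0, 0, 0, 0, 0], [0.12, 0, 0, 0, 0, 0], [0.12, 0, 0, 0, 0, 0], [0.12, 0, 0, 0, 0, 0], [0.12, 0, 0, 0, 0, 0], [0.12, 0, 0, 0, 0, 0], [0.12, 0, 0, 0, 0, 0], [0.12, 0, 0, 0, 0, 0], [0.12, 0, 0, 0, 0, 0], [0.12, 0, 0, 0, 0, 0]]

```text
time: 15.63
eef_pos: [0.5881, 0.0084, 0.1063]
ee_rot: [0.745, 0.667, 0.0, -0.0]
wrist_force: [0.6, -0.9, 0.8]
grip_width: 0.502
```

```bash
python3 s.py; python3 f.py
```

```text
t 15.63 pos [0.5881 0.0084 0.1063] lane [0.0016 0.0064] yaw 1.461193683890088 zax [-0.0001  0.0001 -1.    ] F [ 0.5738 -0.915   0.7625] w 0.502
top new_carton 0.71 lane [-132.2461 -208.7267] [111.  95.] deg rel -15.3
side old_carton 0.77 lane [ 1.3584 76.6547] [113.  97.] deg rel 1.4
side new_carton 0.96 lane [-133.8946 -209.6629] [114.  99.] deg rel -15.2
```

carry_out:
  deltas:
    - [[0.1, 0, 0, 0, 0, 0], [0.1, 0, 0, 0, 0, 0], [0.1, 0, 0, 0, 0, 0], [0.1, 0, 0, 0, 0, 0], [0.1, 0, 0, 0, 0, 0], [0.1, 0, 0, 0, 0, 0], [0.1, 0, 0, 0, 0, 0], [0.1, 0, 0, 0, 0, 0], [0.1, 0, 0, 0, 0, 0], [0.1, 0, 0, 0, 0, 0], [0.1, 0, 0, 0, 0, 0], [0.1, 0, 0, 0, 0, 0], [0.1, 0, 0, 0, 0, 0], [0.1, 0, 0, 0, 0, 0]]

```text
time: 17.1
eef_pos: [0.5942, 0.0639, 0.1063]
ee_rot: [0.745, 0.667, 0.0, -0.0]
wrist_force: [-0.5, -0.5, -0.6]
grip_width: 0.501
```

carry_out:
  deltas:
    - [[0.1, 0, 0, 0, 0, 0], [0.1, 0, 0, 0, 0, 0], [0.1, 0, 0, 0, 0, 0], [0.1, 0, 0, 0, 0, 0], [0.1, 0, 0, 0, 0, 0], [0.1, 0, 0, 0, 0, 0], [0.1, 0, 0, 0, 0, 0], [0.1, 0, 0, 0, 0, 0], [0.1, 0, 0, 0, 0, 0], [0.1, 0, 0, 0, 0, 0], [0.1, 0, 0, 0, 0, 0], [0.1, 0, 0, 0, 0, 0], [0.1, 0, 0, 0, 0, 0]]

```text
time: 18.18
eef_pos: [0.5999, 0.1156, 0.1063]
ee_rot: [0.745, 0.667, 0.0, -0.0]
wrist_force: [0.3, -1.7, 0.4]
grip_width: 0.495
```

```bash
python3 s.py; python3 f.py
```

```text
t 18.18 pos [0.5999 0.1156 0.1063] lane [0.0014 0.1143] yaw 1.4611141973616428 zax [-0.      0.0001 -1.    ] F [ 0.3363 -1.7393  0.4083] w 0.495
top new_carton 0.65 lane [-133.0245 -207.9476] [109.  93.] deg rel -15.3
side old_carton 0.8 lane [  1.0805 181.9402] [117.  96.] deg rel 2.1
side new_carton 0.63 lane [-135.2873 -209.2632] [112.  97.] deg rel -15.0
```

carry_out:
  deltas:
    - [[0.06, 0, 0, 0, 0, 0], [0.06, 0, 0, 0, 0, 0], [0.06, 0, 0, 0, 0, 0], [0.06, 0, 0, 0, 0, 0], [0.06, 0, 0, 0, 0, 0], [0.06, 0, 0, 0, 0, 0], [0.06, 0, 0, 0, 0, 0], [0.06, 0, 0, 0, 0, 0], [0.06, 0, 0, 0, 0, 0], [0.06, 0, 0, 0, 0, 0], [0.04, 0, 0, 0, 0, 0], [0.04, 0, 0, 0, 0, 0]]

```text
time: 19.48
eef_pos: [0.6029, 0.1425, 0.1063]
ee_rot: [0.745, 0.667, 0.0, -0.0]
wrist_force: [0.0, -1.0, -0.5]
grip_width: 0.5
```

carry_out:
  deltas:
    - [[0.03, 0, 0, 0, 0, 0], [0.03, 0, 0, 0, 0, 0], [0.03, 0, 0, 0, 0, 0], [0.03, 0, 0, 0, 0, 0]]

```text
time: 19.82
eef_pos: [0.6027, 0.1464, 0.1061]
ee_rot: [0.745, 0.667, -0.001, 0.0]
wrist_force: [-2.9, -5.5, 1.6]
grip_width: 0.498
```

```bash
python3 s.py; python3 f.py
```

```text
t 19.82 pos [0.6027 0.1464 0.1061] lane [0.0007 0.1452] yaw 1.4609588535748543 zax [-0.0013 -0.0013 -1.    ] F [-2.9311 -5.5294  1.5664] w 0.498
top new_carton 0.77 lane [-132.2034 -208.076 ] [109.  95.] deg rel -15.7
side old_carton 0.95 lane [ -0.3765 213.5859] [110.  97.] deg rel 1.0
side new_carton 0.61 lane [-134.5088 -207.3392] [110.  98.] deg rel -15.7
```

carry_out:
  deltas:
    - [[0.03, 0, 0, 0, 0, 0], [0.03, 0, 0, 0, 0, 0], [0, 0, 0, 0, 0, 0]]

```text
time: 20.37
eef_pos: [0.6025, 0.147, 0.1061]
ee_rot: [0.745, 0.667, -0.002, 0.001]
wrist_force: [-6.1, -14.9, 2.9]
grip_width: 0.5
```

carry_out:
  deltas:
    - [[-0.1, 0, 0, 0, 0, 0], [-0.3, 0, 0, 0, 0, 0], [-0.3, 0, 0, 0, 0, 0], [-0.3, 0, -0.4, 0, 0, 0], [-0.3, 0, -0.6, 0, 0, 0], [0, 0, -0.8, 0, 0, 0], [0, 0, -0.8, 0, 0, 0]]

```text
time: 20.95
eef_pos: [0.5975, 0.0962, 0.2112]
ee_rot: [0.745, 0.667, -0.0, -0.0]
wrist_force: [1.3, 0.9, 0.1]
grip_width: 0.503
```

```bash
python3 s.py; python3 f.py
```

```text
t 20.95 pos [0.5975 0.0962 0.2112] lane [0.0011 0.0947] yaw 1.4597809313424315 zax [-0.0008  0.0003 -1.    ] F [1.3425 0.8784 0.0799] w 0.503
top new_carton 0.84 lane [-132.1246 -208.6673] [110.  95.] deg rel -15.3
side old_carton 0.58 lane [  0.0555 214.0017] [109.  96.] deg rel -0.7
side new_carton 0.85 lane [-134.8612 -207.6798] [111.  96.] deg rel -14.2
```

Old carton home: it took 15 N without moving further. Now I'll turn the tool and go round to the near side of the green carton.

carry_out:
  deltas:
    - [[0, 0, 0, 0, 0, 0.98], [0, 0, 0, 0, 0, 0.98], [0, 0, 0, 0, 0, 0.98], [0, 0, 0, 0, 0, 0.98], [0, 0, 0, 0, 0, 0.98], [0, 0, 0, 0, 0, 0.98], [0, 0, 0, 0, 0, 0.98], [0, 0, 0, 0, 0, 0.98], [0, 0, 0, 0, 0, 0.98], [0, 0, 0, 0, 0, 0.98], [0, 0, 0, 0, 0, 0.98], [0, 0, 0, 0, 0, 0.98], [0, 0, 0, 0, 0, 0.98], [0, 0, 0, 0, 0, 0.63], [0, 0, 0, 0, 0, 0]]
  claw: 0.7

```text
time: 22.5
eef_pos: [0.6014, 0.0118, 0.2086]
ee_rot: [0.999, -0.005, -0.005, -0.033]
wrist_force: [-0.0, 0.7, -0.6]
grip_width: 0.702
```

carry_out:
  deltas:
    - [[-0.3, 0.35, 0, 0, 0, 0], [-0.5, 0.63, 0, 0, 0, 0], [-0.5, 0.63, 0, 0, 0, 0], [-0.5, 0.63, 0, 0, 0, 0], [-0.5, 0.63, 0, 0, 0, 0], [-0.5, 0.63, 0, 0, 0, 0], [-0.5, 0.63, 0, 0, 0, 0], [-0.5, 0.63, 0, 0, 0, 0], [-0.5, 0.63, 0, 0, 0, 0], [-0.5, 0.63, 0, 0, 0, 0], [-0.5, 0.63, 0, 0, 0, 0], [-0.5, 0.63, 0, 0, 0, 0], [-0.2, 0.3, 0, 0, 0, 0], [0, 0, 0, 0, 0, 0]]

```text
time: 23.67
eef_pos: [0.3586, -0.2872, 0.1912]
ee_rot: [0.999, -0.004, -0.005, -0.033]
wrist_force: [0.4, 0.1, 0.2]
grip_width: 0.7
```

```bash
python3 s.py; python3 f.py
```

```text
t 23.67 pos [ 0.3586 -0.2872  0.1912] lane [-0.1935 -0.313 ] yaw -0.006993116151906414 zax [-0.0095  0.0665 -0.9977] F [0.4022 0.117  0.1896] w 0.7
top new_carton 0.68 lane [-132.2334 -208.5463] [110.  95.] deg rel -15.2
side old_carton 0.65 lane [ -0.2846 212.7073] [112.  96.] deg rel -1.0
side new_carton 0.72 lane [-136.3674 -209.899 ] [116.  97.] deg rel -16.6
```

```bash
cat > g.py <<'E'
from s import *
s,M=st(); print(s["joint_pos"])
def corr(lx,ly,z,yaw):
    c,si=np.cos(Y),np.sin(Y); p=np.array([L0[0]+c*lx-si*ly,L0[1]+si*lx+c*ly,z])
    T=Ro.from_euler("z",yaw)*Ro.from_euler("x",np.pi)
    rv=(Ro.from_matrix(M).inv()*T).as_rotvec()
    print("rot shares",rv/.12,"shift shares (tool now)",M.T@(p-s["eef_pos"])/.04,"shift in target axes",T.as_matrix().T@(p-s["eef_pos"])/.04)
corr(*[float(a) for a in sys.argv[1:5]])
E
python3 g.py -.235 -.208 .19 -.112
```

```text
t 23.97 pos [ 0.361  -0.285   0.1921] lane [-0.1913 -0.3106] yaw -0.003026824942394922 zax [-0.0082  0.0662 -0.9978] F [-0.9009  0.4855  0.2302] w 0.703
[-0.6969  0.1912 -0.23    1.1985  0.0455  2.4469]
rot shares [-0.5471  0.1002  0.9054] shift shares (tool now) [-0.8059 -2.658   0.236 ] shift in target axes [-1.0917 -2.5643  0.0529]
```

carry_out:
  deltas:
    - [[0, 0, 0, -0.27, 0.05, 0.45], [0, 0, 0, -0.27, 0.05, 0.45], [-0.22, -0.5, 0, 0, 0, 0], [-0.22, -0.5, 0, 0, 0, 0], [-0.22, -0.5, 0, 0, 0, 0], [-0.22, -0.5, 0, 0, 0, 0], [-0.22, -0.5, 0, 0, 0, 0], [0, 0, 0, 0, 0, 0]]

```text
time: 24.63
eef_pos: [0.3266, -0.1782, 0.1923]
ee_rot: [0.998, -0.055, -0.0, -0.001]
wrist_force: [-0.1, -0.5, 0.3]
grip_width: 0.701
```

```bash
python3 g.py -.235 -.208 .106 -.112
```

```text
t 24.63 pos [ 0.3266 -0.1782  0.1923] lane [-0.2375 -0.2082] yaw -0.11005158498835171 zax [-0.0008  0.0019 -1.    ] F [-0.0702 -0.513   0.2895] w 0.701
[-0.5005  0.0079 -0.4387  1.1257  0.0013  2.7511]
rot shares [-0.0152  0.008   0.0162] shift shares (tool now) [ 0.0636 -0.0018  2.1573] shift in target axes [ 0.0615 -0.0058  2.1574]
```

carry_out:
  deltas:
    - [[0, 0, 0.4, 0, 0, 0], [0, 0, 0.5, 0, 0, 0], [0, 0, 0.5, 0, 0, 0], [0, 0, 0.5, 0, 0, 0], [0, 0, 0.25, 0, 0, 0], [0.12, 0, 0, 0, 0, 0], [0.1, 0, 0, 0, 0, 0], [0.1, 0, 0, 0, 0, 0], [0.1, 0, 0, 0, 0, 0], [0.1, 0, 0, 0, 0, 0], [0.1, 0, 0, 0, 0, 0], [0.1, 0, 0, 0, 0, 0], [0.1, 0, 0, 0, 0, 0], [0.1, 0, 0, 0, 0, 0], [0.1, 0, 0, 0, 0, 0], [0.1, 0, 0, 0, 0, 0], [0.1, 0, 0, 0, 0, 0], [0.1, 0, 0, 0, 0, 0], [0.1, 0, 0, 0, 0, 0], [0.1, 0, 0, 0, 0, 0]]

```text
time: 26.3
eef_pos: [0.3888, -0.1885, 0.1064]
ee_rot: [0.998, -0.056, 0.0, -0.0]
wrist_force: [-2.5, -0.6, 0.9]
grip_width: 0.704
```

```bash
python3 g.py -.062 -.208 .106 -.112; python3 f.py
```

```text
t 26.3 pos [ 0.3888 -0.1885  0.1064] lane [-0.1744 -0.2115] yaw -0.11305585946982484 zax [ 0.0003  0.0005 -1.    ] F [-2.4927 -0.635   0.8815] w 0.704
[-0.4517  0.1843 -0.4808  0.9056  0.0006  2.8029]
rot shares [-0.0044 -0.0021 -0.0088] shift shares (tool now) [ 2.8103 -0.0902  0.0095] shift in target axes [ 2.8104 -0.0872  0.0088]
top old_carton 0.58 lane [  3.2201 213.5389] [111.  95.] deg rel 0.0
top new_carton 0.65 lane [-109.4168 -197.9582] [108.  95.] deg rel -5.4
side old_carton 0.71 lane [ -0.053  212.1058] [113.  96.] deg rel 0.5
side new_carton 0.74 lane [-111.2933 -200.2396] [114.  96.] deg rel -4.5
```

carry_out:
  deltas:
    - [[0.08, 0, 0, 0, 0, 0], [0.1, 0, 0, 0, 0, 0], [0.1, 0, 0, 0, 0, 0], [0.1, 0, 0, 0, 0, 0], [0.1, 0, 0, 0, 0, 0], [0.1, 0, 0, 0, 0, 0], [0.1, 0, 0, 0, 0, 0], [0.1, 0, 0, 0, 0, 0], [0.1, 0, 0, 0, 0, 0], [0.1, 0, 0, 0, 0, 0], [0.1, 0, 0, 0, 0, 0], [0.1, 0, 0, 0, 0, 0], [0.1, 0, 0, 0, 0, 0], [0.1, 0, 0, 0, 0, 0]]

```text
time: 27.77
eef_pos: [0.4426, -0.1942, 0.1064]
ee_rot: [0.998, -0.056, -0.001, -0.001]
wrist_force: [-8.2, 0.6, 7.4]
grip_width: 0.701
```

carry_out:
  deltas:
    - [[0.1, 0, 0, 0, 0, 0], [0.1, 0, 0, 0, 0, 0], [0.1, 0, 0, 0, 0, 0], [0.1, 0, 0, 0, 0, 0], [0.1, 0, 0, 0, 0, 0], [0.1, 0, 0, 0, 0, 0], [0.1, 0, 0, 0, 0, 0], [0.1, 0, 0, 0, 0, 0], [0.1, 0, 0, 0, 0, 0], [0.08, 0, 0, 0, 0, 0], [0.06, 0, 0, 0, 0, 0]]

```text
time: 28.68
eef_pos: [0.4847, -0.1991, 0.1062]
ee_rot: [0.998, -0.056, -0.0, -0.0]
wrist_force: [-4.1, 0.6, 2.0]
grip_width: 0.7
```

```bash
python3 g.py -.062 -.208 .106 -.112; python3 f.py;  python3 -c "
from h import *
save('side','pics/side3.png')
"
```

```text
t 28.68 pos [ 0.4847 -0.1991  0.1062] lane [-0.0779 -0.2114] yaw -0.11277690568981998 zax [-0.0004  0.0009 -1.    ] F [-4.1127  0.5535  2.0385] w 0.7
[-0.3902  0.3272 -0.2764  0.968   0.0007  2.8642]
rot shares [-0.0074  0.0043 -0.0065] shift shares (tool now) [ 0.3987 -0.0844  0.0058] shift in target axes [ 0.3987 -0.0841  0.0059]
top old_carton 0.7 lane [  2.8263 213.6227] [111.  95.] deg rel -0.1
top new_carton 0.57 lane [ -16.6455 -167.6712] [55. 95.] deg rel -0.9
side old_carton 0.89 lane [ -0.071  212.7122] [112.  97.] deg rel -0.3
side new_carton 0.87 lane [ -19.3086 -194.3094] [111.  96.] deg rel -1.2
```

View pics/side3.png

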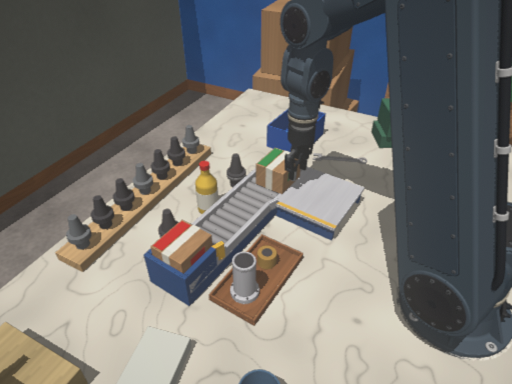

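The old carton is in the bay at (248,183), the housing upright in the tray at (275,245). The new carton is nearly square and mostly on the rollers at (172,277), so I'll finish the cross push.

carry_out:
  deltas:
    - [[0.08, 0, 0, 0, 0, 0], [0.08, 0, 0, 0, 0, 0], [0.08, 0, 0, 0, 0, 0], [0.08, 0, 0, 0, 0, 0], [0.08, 0, 0, 0, 0, 0], [0.06, 0, 0, 0, 0, 0], [0.03, 0, 0, 0, 0, 0], [0, 0, 0, 0, 0, 0]]

```text
time: 29.7
eef_pos: [0.5045, -0.2016, 0.1062]
ee_rot: [0.998, -0.056, 0.0, -0.0]
wrist_force: [-1.6, 0.4, -1.2]
grip_width: 0.7
```

```bash
python3 g.py -.1 -.208 .2 -.112; python3 f.py
```

```text
t 29.7 pos [ 0.5045 -0.2016  0.1062] lane [-0.058  -0.2116] yaw -0.11289185790483589 zax [ 0.0004  0.0005 -1.    ] F [-1.5909  0.4473 -1.1613] w 0.7
[-0.3804  0.3561 -0.2313  0.9832  0.0006  2.874 ]
rot shares [-0.0042 -0.0032 -0.0074] shift shares (tool now) [-1.0489 -0.09   -2.3442] shift in target axes [-1.0497 -0.0898 -2.3438]
top old_carton 0.65 lane [  3.0348 214.1377] [111.  95.] deg rel 0.3
top new_carton 0.71 lane [   8.7202 -160.8307] [49. 91.] deg rel -11.5
side old_carton 0.91 lane [  0.2419 212.7974] [112.  97.] deg rel 0.5
side new_carton 0.79 lane [ -10.1314 -194.8243] [113. 117.] deg rel 0.7
```

carry_out:
  deltas:
    - [[-0.1, 0, 0, 0, 0, 0], [-0.3, 0, 0, 0, 0, 0], [-0.4, 0, -0.2, 0, 0, 0], [-0.4, 0, -0.5, 0, 0, 0], [0, 0, -0.6, 0, 0, 0], [0, 0, -0.7, 0, 0, 0], [0, 0, -0.5, 0, 0, 0]]
  claw: 0.5

```text
time: 30.58
eef_pos: [0.4563, -0.1963, 0.2088]
ee_rot: [0.998, -0.057, 0.001, 0.0]
wrist_force: [0.7, -0.1, 0.1]
grip_width: 0.5
```

carry_out:
  deltas:
    - [[0, 0, 0, 0, 0, -0.98], [0, 0, 0, 0, 0, -0.98], [0, 0, 0, 0, 0, -0.98], [0, 0, 0, 0, 0, -0.98], [0, 0, 0, 0, 0, -0.98], [0, 0, 0, 0, 0, -0.98], [0, 0, 0, 0, 0, -0.98], [0, 0, 0, 0, 0, -0.98], [0, 0, 0, 0, 0, -0.98], [0, 0, 0, 0, 0, -0.98], [0, 0, 0, 0, 0, -0.98], [0, 0, 0, 0, 0, -0.98], [0, 0, 0, 0, 0, -0.98], [0, 0, 0, 0, 0, -0.63], [0, 0, 0, 0, 0, 0]]

```text
time: 31.83
eef_pos: [0.4563, -0.1962, 0.2066]
ee_rot: [0.733, 0.68, 0.0, 0.0]
wrist_force: [1.2, 0.4, 0.3]
grip_width: 0.503
```

```bash
python3 g.py 0.002 -.305 .2 1.459; python3 f.py
```

```text
t 31.83 pos [ 0.4563 -0.1962  0.2066] lane [-0.1065 -0.2116] yaw 1.49477300664542 zax [ 0.001   0.0003 -1.    ] F [1.2135 0.4089 0.2608] w 0.503
[-0.4064  0.2086 -0.1664  1.1949  0.0007  1.2404]
rot shares [ 0.0084 -0.003   0.2981] shift shares (tool now) [-2.431   2.6258  0.1677] shift in target axes [-2.3355  2.7112  0.1659]
top old_carton 0.58 lane [  3.0246 213.9487] [112.  96.] deg rel -0.3
top new_carton 0.58 lane [   2.6919 -185.4657] [91. 95.] deg rel -0.1
side old_carton 0.73 lane [  0.0719 212.6304] [111.  97.] deg rel 0.2
side new_carton 0.91 lane [  -0.8331 -196.2957] [114.  97.] deg rel 0.1
```

carry_out:
  deltas:
    - [[0, 0, 0, 0, 0, 0.3], [-0.4, 0.46, 0, 0, 0, 0], [-0.4, 0.45, 0, 0, 0, 0], [-0.4, 0.45, 0, 0, 0, 0], [-0.4, 0.45, 0, 0, 0, 0], [-0.4, 0.45, 0, 0, 0, 0], [-0.34, 0.45, 0, 0, 0, 0], [0, 0, 0, 0, 0, 0]]

```text
time: 32.8
eef_pos: [0.5556, -0.3042, 0.2054]
ee_rot: [0.747, 0.664, 0.0, 0.001]
wrist_force: [-1.1, 1.0, -0.5]
grip_width: 0.498
```

```bash
python3 g.py 0.001 -.305 .106 1.459
```

```text
t 32.8 pos [ 0.5556 -0.3042  0.2054] lane [ 0.0042 -0.3078] yaw 1.4532928321787084 zax [ 0.0012 -0.0004 -1.    ] F [-1.1243  1.0481 -0.5172] w 0.498
[-0.501   0.4407  0.1727  1.3015  0.0003  1.1873]
rot shares [ 0.0106  0.0019 -0.0476] shift shares (tool now) [ 0.0711 -0.0838  2.4842] shift in target axes [ 0.071  -0.0803  2.4843]
```

carry_out:
  deltas:
    - [[0, -0.08, 0.4, 0, 0, -0.05], [0, 0, 0.5, 0, 0, 0], [0, 0, 0.5, 0, 0, 0], [0, 0, 0.5, 0, 0, 0], [0, 0, 0.4, 0, 0, 0], [0.1, 0, 0.18, 0, 0, 0], [0.2, 0, 0, 0, 0, 0], [0.2, 0, 0, 0, 0, 0], [0.15, 0, 0, 0, 0, 0], [0.1, 0, 0, 0, 0, 0], [0.08, 0, 0, 0, 0, 0], [0.08, 0, 0, 0, 0, 0], [0.08, 0, 0, 0, 0, 0], [0.08, 0, 0, 0, 0, 0], [0.08, 0, 0, 0, 0, 0], [0.08, 0, 0, 0, 0, 0], [0.1, 0, 0, 0, 0, 0], [0.1, 0, 0, 0, 0, 0], [0.1, 0, 0, 0, 0, 0], [0.1, 0, 0, 0, 0, 0]]

```text
time: 34.47
eef_pos: [0.5573, -0.236, 0.1072]
ee_rot: [0.745, 0.667, 0.0, -0.0]
wrist_force: [-0.5, -1.1, 0.2]
grip_width: 0.5
```

```bash
python3 g.py 0.001 .03 .106 1.459; python3 f.py
```

```text
t 34.47 pos [ 0.5573 -0.236   0.1072] lane [-0.0017 -0.2399] yaw 1.4613436126608357 zax [ 0.0003  0.0005 -1.    ] F [-0.5007 -1.0992  0.2342] w 0.5
[-0.4009  0.4511 -0.0725  1.0471  0.0006  1.2794]
rot shares [ 0.002  -0.0042  0.0195] shift shares (tool now) [6.7479 0.0851 0.0334] shift in target axes [6.7481 0.0693 0.03  ]
top old_carton 0.76 lane [  3.2079 213.8857] [111.  95.] deg rel 0.3
top new_carton 0.61 lane [   2.7245 -165.461 ] [99. 96.] deg rel -0.0
side old_carton 0.94 lane [ -0.0141 212.5299] [112.  96.] deg rel 0.5
side new_carton 0.63 lane [  -0.1752 -172.0273] [117.  96.] deg rel 0.4
```

carry_out:
  deltas:
    - [[0.1, 0.02, 0, 0, 0, 0], [0.12, 0.02, 0, 0, 0, 0], [0.12, 0.02, 0, 0, 0, 0], [0.12, 0, 0, 0, 0, 0], [0.12, 0, 0, 0, 0, 0], [0.12, 0, 0, 0, 0, 0], [0.12, 0, 0, 0, 0, 0], [0.12, 0, 0, 0, 0, 0], [0.12, 0, 0, 0, 0, 0], [0.12, 0, 0, 0, 0, 0], [0.12, 0, 0, 0, 0, 0], [0.12, 0, 0, 0, 0, 0], [0.12, 0, 0, 0, 0, 0], [0.12, 0, 0, 0, 0, 0], [0.12, 0, 0, 0, 0, 0], [0.12, 0, 0, 0, 0, 0], [0.12, 0, 0, 0, 0, 0], [0.12, 0, 0, 0, 0, 0], [0.12, 0, 0, 0, 0, 0], [0.12, 0, 0, 0, 0, 0]]

```text
time: 36.43
eef_pos: [0.5701, -0.1416, 0.1073]
ee_rot: [0.745, 0.667, 0.0, -0.0]
wrist_force: [-0.1, -0.5, -0.0]
grip_width: 0.5
```

carry_out:
  deltas:
    - [[0.12, 0, 0, 0, 0, 0], [0.12, 0, 0, 0, 0, 0], [0.12, 0, 0, 0, 0, 0], [0.12, 0, 0, 0, 0, 0], [0.12, 0, 0, 0, 0, 0], [0.12, 0, 0, 0, 0, 0], [0.12, 0, 0, 0, 0, 0], [0.12, 0, 0, 0, 0, 0], [0.12, 0, 0, 0, 0, 0], [0.12, 0, 0, 0, 0, 0], [0.12, 0, 0, 0, 0, 0], [0.12, 0, 0, 0, 0, 0], [0.12, 0, 0, 0, 0, 0], [0.12, 0, 0, 0, 0, 0], [0.12, 0, 0, 0, 0, 0], [0.12, 0, 0, 0, 0, 0], [0.12, 0, 0, 0, 0, 0], [0.12, 0, 0, 0, 0, 0], [0.12, 0, 0, 0, 0, 0], [0.1, 0, 0, 0, 0, 0]]

```text
time: 38.1
eef_pos: [0.5804, -0.0468, 0.1073]
ee_rot: [0.745, 0.667, 0.0, -0.0]
wrist_force: [-0.2, -1.1, -0.2]
grip_width: 0.496
```

```bash
python3 g.py 0.001 .035 .106 1.459; python3 f.py
```

```text
t 38.1 pos [ 0.5804 -0.0468  0.1073] lane [ 0.0001 -0.0493] yaw 1.4615305035697228 zax [ 0.0002  0.0006 -1.    ] F [-0.2297 -1.1418 -0.1724] w 0.496
[-0.0808  0.4153 -0.1323  1.023   0.0006  1.5993]
rot shares [ 0.0013 -0.0049  0.0211] shift shares (tool now) [2.108  0.0274 0.0341] shift in target axes [2.1081 0.0221 0.0329]
top old_carton 0.76 lane [  3.1287 214.5339] [112.  95.] deg rel -0.0
side old_carton 0.84 lane [ -0.2123 212.3692] [112.  96.] deg rel 0.7
side new_carton 0.88 lane [ 0.2589 16.467 ] [119.  97.] deg rel -0.8
```

Remaining distance to contact is about 85 mm (2.1 shares), so I'll slow down.

carry_out:
  deltas:
    - [[0.1, 0, 0, 0, 0, 0], [0.1, 0, 0, 0, 0, 0], [0.1, 0, 0, 0, 0, 0], [0.1, 0, 0, 0, 0, 0], [0.1, 0, 0, 0, 0, 0], [0.1, 0, 0, 0, 0, 0], [0.1, 0, 0, 0, 0, 0], [0.1, 0, 0, 0, 0, 0], [0.1, 0, 0, 0, 0, 0], [0.1, 0, 0, 0, 0, 0], [0.1, 0, 0, 0, 0, 0], [0.1, 0, 0, 0, 0, 0], [0.1, 0, 0, 0, 0, 0], [0.08, 0, 0, 0, 0, 0], [0.08, 0, 0, 0, 0, 0], [0.06, 0, 0, 0, 0, 0], [0.06, 0, 0, 0, 0, 0], [0.05, 0, 0, 0, 0, 0], [0.05, 0, 0, 0, 0, 0], [0.05, 0, 0, 0, 0, 0]]

```text
time: 40.07
eef_pos: [0.588, 0.0215, 0.1073]
ee_rot: [0.745, 0.667, 0.0, -0.0]
wrist_force: [0.4, -0.7, -0.1]
grip_width: 0.5
```

carry_out:
  deltas:
    - [[0.04, 0, 0, 0, 0, 0], [0.04, 0, 0, 0, 0, 0], [0.04, 0, 0, 0, 0, 0], [0.04, 0, 0, 0, 0, 0], [0.04, 0, 0, 0, 0, 0], [0.04, 0, 0, 0, 0, 0], [0.03, 0, 0, 0, 0, 0], [0.03, 0, 0, 0, 0, 0]]

```text
time: 40.73
eef_pos: [0.5893, 0.0334, 0.1074]
ee_rot: [0.745, 0.667, 0.0, -0.0]
wrist_force: [0.6, -0.3, -0.5]
grip_width: 0.498
```

```bash
python3 g.py 0.001 .035 .106 1.459; python3 f.py
```

```text
t 40.73 pos [0.5893 0.0334 0.1074] lane [-0.      0.0314] yaw 1.4614200143923985 zax [ 0.0003  0.0005 -1.    ] F [ 0.5861 -0.3326 -0.4763] w 0.498
[ 0.0565  0.4275 -0.1119  1.0311  0.0005  1.7366]
rot shares [ 0.0019 -0.0042  0.0202] shift shares (tool now) [0.0889 0.0261 0.0339] shift in target axes [0.089  0.0259 0.0338]
top old_carton 0.64 lane [  3.0372 240.7234] [57. 95.] deg rel 0.2
side old_carton 0.57 lane [  0.407  210.4699] [116.  97.] deg rel 0.7
side new_carton 0.74 lane [ 0.6189 98.8822] [122.  97.] deg rel -0.6
```

carry_out:
  deltas:
    - [[0.03, 0, 0, 0, 0, 0], [0.03, 0, 0, 0, 0, 0], [0.03, 0, 0, 0, 0, 0], [0.03, 0, 0, 0, 0, 0], [0, 0, 0, 0, 0, 0]]

```text
time: 41.45
eef_pos: [0.5897, 0.0377, 0.1073]
ee_rot: [0.745, 0.667, -0.0, 0.0]
wrist_force: [-0.9, -3.6, 1.2]
grip_width: 0.497
```

carry_out:
  deltas:
    - [[0.03, 0, 0, 0, 0, 0], [0.03, 0, 0, 0, 0, 0], [0, 0, 0, 0, 0, 0]]

```text
time: 41.7
eef_pos: [0.5896, 0.0381, 0.1073]
ee_rot: [0.745, 0.667, -0.002, 0.001]
wrist_force: [-2.9, -14.5, 2.8]
grip_width: 0.504
```

carry_out:
  deltas:
    - [[-0.06, 0, 0, 0, 0, 0], [-0.2, 0, 0, 0, 0, 0], [-0.4, 0, 0, 0, 0, 0], [-0.4, 0, 0, 0, 0, 0], [-0.4, 0, -0.4, 0, 0, 0], [-0.5, 0, -0.6, 0, 0, 0], [-0.5, 0, -0.7, 0, 0, 0], [-0.6, 0, -0.7, 0, 0, 0], [-0.7, 0, 0, 0, 0, 0], [-0.7, 0, 0, 0, 0, 0], [-0.7, 0, 0, 0, 0, 0], [-0.7, 0, 0, 0, 0, 0], [-0.5, 0, 0, 0, 0, 0], [0, 0, 0, 0, 0, 0]]

```text
time: 42.87
eef_pos: [0.5618, -0.216, 0.2031]
ee_rot: [0.746, 0.666, 0.0, 0.0]
wrist_force: [-0.0, 0.9, 0.8]
grip_width: 0.498
```

```bash
python3 s.py; python3 f.py; python3 e.py; python3 -c "
from h import *
a=save('side','pics/side4.png')[0]; b=save('top','pics/top4.png')[0]
cv2.imwrite('pics/both.png',np.hstack([cv2.resize(a[100:330,100:400],(400,307)),cv2.resize(b[100:330,100:400],(400,307))])[:,:,::-1])
"
```

```text
t 42.87 pos [ 0.5618 -0.216   0.2031] lane [ 0.0005 -0.2195] yaw 1.4583553043895996 zax [ 0.0008 -0.0001 -1.    ] F [-0.042   0.9186  0.8028] w 0.498
top old_carton 0.79 lane [  2.8603 214.3444] [111.  95.] deg rel -0.2
top new_carton 0.68 lane [  3.4705 104.4097] [111.  96.] deg rel 0.1
side old_carton 0.77 lane [  0.1732 212.5491] [112.  98.] deg rel 0.3
side new_carton 0.79 lane [  0.4129 102.1127] [109.  96.] deg rel -0.1
housing 0.82 [[0.422 0.166 0.007]
 [0.445 0.209 0.079]
 [0.487 0.226 0.123]]
tray 0.65 [[0.376 0.018 0.002]
 [0.423 0.152 0.007]
 [0.515 0.258 0.025]]
```

View pics/both.png

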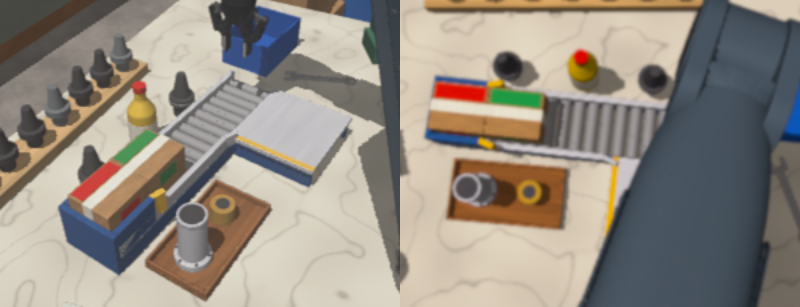

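Both cartons sit close up and straight in the bay end (side view around (170,125), top view around (112,487)). The housing stands upright beside the bushing, and the robot touches nothing.

```bash
python3 -c "
from rig import bot
print(bot.sign_off())"
```

```text
the job is handed in; nothing more can be done
None
```

The job is done in the order you asked and handed in at about 43 s; the sign-off reports no verdict.

- **Housing:** I gripped it, lifted it off the rollers and stood it in the free end of the tray. The last check showed it upright, top at about 0.12 m, clear of the bushing.
- **Old carton:** I pushed it home with half-open fingers at about 60 mm/s or less. At the end it took 15 N without moving. It was last measured at lane y 212.5 to 214 mm, against 215 mm nominal.
- **New carton:** I squared it up while pushing it across the board, then pushed it up the lane until it met the old one, again at about 15 N. It was last measured at y 102 to 104.5 mm, against 105 mm nominal, within 0.1° of straight. The spacing from the old carton is 110 mm, so they are touching.

**Disagreements and slips:**
- The two cameras differed by about 3 mm across the lane and about 2 mm along it.
- One turn of the empty gripper reached the last joint's limit, so the tool drifted and tilted in the air. I corrected it before going down, and it touched nothing.

In the final pictures the bushing, oil bottle and tool holders look unmoved. The wrench was mostly hidden by the arm, but nothing went near it.

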